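# Move the microphone from its charging dock to its desk stand

## Task

The desk microphone stands locked in its charging dock; move it over to its stand for a call. Hold the dock's orange release collar down while you pull the microphone straight out, then push it straight down into the stand until it is fully home and locked (the stand's orange sleeve dips and springs back up), and let go. Feel your way: never ram or wrench the fittings, and leave the other things on the desk alone.

Things in the scene. Friction and masses are not known exactly. Their poses are not given: they have to be found in the camera images.
- mic: Compact desk microphone, 88 mm tall: black round body 24 mm across with a silver domed grille; below it a steel spigot 17 mm across with a conical tip and a locking groove. Origin: the spigot's tip; z up along the axis. The black body, where it is gripped, runs from 53.5 to 76 mm above the tip, the grille above that. 70 to 120 g.
- charger: Charging dock, fixed: white puck 100 mm across. Origin: centre of its underside, z up. Mic stands on this axis, tip 8 mm up, play 1.2 mm. Round it the orange release collar: flat ring 21 to 56 mm across, top 60 mm up. It slides down 7 mm to a hard stop: starts at 5 N, 1 N more per mm. Pressed at least 5.5 mm it frees the spigot; let it spring up only along with the rising mic, and it stays free.
- stand: Grey desk stand, fixed: weighted foot 110 mm across, column, and on top a head 36 mm across, 40 mm tall above the seat, with the socket, 18.5 mm wide. Origin: centre of its underside, z up; socket on this axis. The neck is set by hand: the hard seat on which the spigot's tip comes to rest lies 80 to 104 mm up, differing each time. An orange sleeve rings the head 18 to 31 mm above the seat.
- stand_collar (a joint): How far the stand's orange sleeve is down, m: 0 up (sprung), 0.007 fully down. The spigot meets the spring lock 30 mm above the seat and must be pushed through it, some 5 to 13 N, which drives the sleeve down about 4 mm; about 1 mm before the seat the sleeve snaps back to 0: locked, and the push then meets the hard seat.
- phone: Mobile phone lying face up, 148x72x9 mm, behind the dock and the stand. Origin: centre of its underside. To be left alone.
- stapler: Red desk stapler, 150x38x46 mm, right of the work. Origin: centre of its underside. To be left alone.
- travel_clock: Small black cube alarm clock, 45x60x58 mm, behind the work. Origin: centre of its underside. To be left alone.
Things that resemble listed ones, but are neither listed nor needed, are in the scene too. Of the things like the mic, leave any that is red; of the rest the larger one is meant. Of the things like the charger, leave any that is green; of the rest the larger one is meant.

How it is judged:
On the way:
1. the microphone is out of the dock's lock and clear above it (z of mic in the frame of charger above 0.065 m), for 0.1 s.
At the end, for the whole second after the job is handed in: The microphone stands upright in the stand's socket (axis within 4 mm, tilt under 0.12 rad), fully down and locked: its tip under 107 mm above the stand's underside and the stand's orange sleeve back up to within 1 mm; at rest and let go (z of mic in the frame of stand below 0.107 m and horizontal distance between mic and stand below 0.004 m and angle between mic's own z axis and vertical below 0.12 rad and value of joint stand_collar below 0.001 m and linear speed of mic below 0.02 m/s); the robot touches nothing.
It fails at once if the phone, the stapler or the clock is disturbed (moved over 20 mm) (distance of any of phone, stapler, travel_clock from where it was at the start of the episode above 0.02 m).
It fails at once if the microphone is rammed into the stand (contact forces over 30 N in all) (contact force between mic and stand above 30 N).
It fails at once if the locked microphone is wrenched in the dock (contact forces over 30 N in all) (contact force between mic and charger above 30 N).
It fails at once if the fingers press on the dock with over 30 N (contact force between the fingers and charger above 30 N).
It fails at once if the fingers press on the stand with over 30 N (contact force between the fingers and stand above 30 N).
It also fails if it takes over 51 s, if anything falls off the work surface, if the arm or the gripper's body presses on something with over 40 N, if the wrist force passes 120 N, or if a joint passes its speed limit or range.

## Robot

A 6-joint arm with a two-finger parallel gripper is mounted at the origin on a cart in front of the work surface, level with it; the furniture and walls round the work are solid. World frame = base frame: x ahead of the robot, y to its left, z up, the work surface at z = 0. Lengths are in m, angles in rad, forces in N, time in s.
With the tool pointing down it reaches from about 0.275 to 0.725 m from the base axis. Payload 5.6 kg.
Tool frame: the origin (TCP) lies at the very end of the fingers, on their centre line; the grasp point (between the pads) lies 19 mm behind it; z points along the fingers, y is the line along which they close (so a half turn about z gives the same grasp; the last joint's range is limited). The gripper opens to 85 mm and grips with 20 to 120 N. Pads are 22 mm wide; open, the fingers measure 114 mm over their backs; the gripper's body (76 mm by 85 mm) begins 54 mm behind the grasp point. The pads swing forward as they close: fully open they stand 13 mm farther back than shut.
Start: joints at [-0.959, 0.255, 0.108, 0, -1.424, -0.285], TCP at [0.177, -0.521, 0.231] pointing down, gripper open.
Joint ranges: [-2.95, 2.95], [-1.21, 1.97], [-1.09, 1.5], [-2.87, 1.71], [-2.94, -0.07], [-3.05, 3.05]. Speed limits (rad/s): [2.57, 2.57, 3.14, 3.14, 3.14, 3.14].

## Interface

Orientations are given as a unit quaternion [w, x, y, z].
In Python, from plant import manip, imaging, order, models gives the robot as it stands.
- The arm moves only by the tool jog_arm, never from a script. Its argument "targets" is one flat list of numbers, 4 for each row, row after row: the shift along the tool's x, y, z in cm, then the turn about the tool's z in rad. A call has 1 to 8 rows; each row shifts and turns the commanded pose from where the row before left it, along the tool's axes as they then stand; what a row does not reach is not made up. A row lasts 1/12 s, in which the tool goes at most 41.7 mm and 7.16 degrees, less where a joint would pass 70% of its speed; a pose out of reach is approached as far as the arm can. A call is refused whole if a number of a shift passes 4.17 or a number of a turn 0.125, either way. A call with a gripper value outside its range is refused whole. "jaw" is the opening, from 0 (shut) to 1 (fully open), set as the call begins (left out, the last holds). The fingers move at their own pace and stop on an object; "squeeze" is the grip in N (left out, the last holds). Time passes only in rows, so rows that do not move let the fingers close. It gives the time, the measured TCP pose, the force, the opening and the grip force at its end, in the units of the state.
- manip.get_obs(): the state, without advancing time (a new reading comes with each control period).
- imaging.camera(name): name is "scene" or "top"; returns the picture (480x640x3 uint8, blue, green, red); there is no depth.
- imaging.get_calibration(name): a dict with "intrinsics" (3x3 intrinsics, pixels), "k1" (the pictures are not rectified: a ray, as slopes to the right and down, at radius r is drawn at 1 + k1 r^2 times it, then the intrinsics apply), "eye" and "rotation" of the camera in the world. Camera axes: x right, y up, looking along -z (the intrinsics and any distortion apply to the point x, -y, -z); pixel columns grow to the right and rows downward; lengths in m; the calibration is good to about 2 mm. A picture is of the moment at which its call begins. get_calibration takes no time and is no camera call.
- order.hand_in(): hands the job in; it is judged then, once.
Trained networks look in the newest picture that a camera, given by its name, has taken for a name from the list of things; names that differ only in an ending like _2 or _b are one class to them, and where a whole thing is asked for, a point or a joint stands for the part that bears it (a point fixed in the world has none). Each returns a list of dicts, best first, with "score" (0 to 1); they miss things now and then, are a little off and sometimes report something else, mostly with a low value. They report only what shows in the picture. A call takes as long as a camera call. They do not tell look-alikes from the thing itself.
- models.recognise(thing, camera): "at" ([column, row] in pixels, amid what is visible of it).
- models.cut_out(thing, camera): "mask" (480x640 bool, what is visible of it) and "at" ([column, row] in pixels, amid what is visible of it).
- models.pinpoint(thing, camera): "at" ([column, row] in pixels: a listed point, or the origin of a listed thing).
The state is a dict: "clock": time; "qpos": joint angles; "joint_vel": joint speeds; "joint_efforts": joint torques, N m; "eef_pos": TCP position; "tool_rot": TCP orientation; "ft_force": force on the tool from outside, world axes, zero at the start; "wrist_torque": the same for the moment, N m; "width": finger opening in m; "grasp_force": force on a finger pad.
Only numpy, scipy, OpenCV 4.12 (cv2) and the standard library are available. Lean on these libraries where they do the work, as an engineer would, in place of code of your own. Each camera call takes 0.05 s, during which the arm holds its last target. There are 200 camera calls.

## Working session

There is one attempt and no reset: what is moved stays moved. The work goes in short steps, Python scripts to look and compute and a tool call to move; the robot and the scene stay as the last step left them, time stands still between calls to the robot, and variables do not carry over. Pictures are saved under pics/ and viewed, at most 10 in all, crops included, and the job is handed in when it is done.

Besides the shell and the picture viewer there is one more tool, called as name(argument=value, ...) on one line, values as JSON. jog_arm: Moves the arm, as the interface text tells. Its arguments: {"type":"object","properties":{"targets":{"type":"array"},"jaw":{"type":"number"},"squeeze":{"type":"number"}},"required":["targets"]}

```bash
mkdir -p pics
cat > h.py <<'E'
import numpy as np, cv2
from plant import manip, imaging, order, models
def ray(cam,px):
    c=imaging.get_calibration(cam);K=np.array(c["intrinsics"])
    d=np.array([c["k1"],0,0,0,0.])
    u=cv2.undistortPoints(np.array([[px]],float),K,d,None,None,(3,50,1e-10))[0,0] if 0 else None
    q=np.linalg.inv(K)@[px[0],px[1],1];q=q[:2];u=q.copy()
    for _ in range(50): u=q/(1+c["k1"]*(u@u))
    v=np.array(c["rotation"])@[u[0],-u[1],-1]
    return np.array(c["eye"]),v/np.linalg.norm(v)
def atz(cam,px,z):
    e,v=ray(cam,px);return e+v*(z-e[2])/v[2]
def proj(cam,P):
    c=imaging.get_calibration(cam);p=np.array(c["rotation"]).T@(np.array(P)-c["eye"])
    u=np.array([p[0],-p[1]])/-p[2];u=u*(1+c["k1"]*(u@u));K=np.array(c["intrinsics"])
    return (K@[u[0],u[1],1])[:2]
def tri(a,b):
    (e,v),(f,w)=ray("scene",a),ray("top",b)
    s=np.linalg.lstsq(np.c_[v,-w],f-e,rcond=None)[0]
    p,q=e+s[0]*v,f+s[1]*w
    return (p+q)/2,np.linalg.norm(p-q)
E
python3 - <<'E'
from h import *
np.set_printoptions(precision=4,suppress=True)
for c in("scene","top"):
    im=imaging.camera(c);cv2.imwrite(f"pics/{c}0.png",im)
    k=imaging.get_calibration(c);print(c,k["eye"],k["intrinsics"][0][0],k["k1"])
    for t in("mic","charger","stand","phone","stapler","travel_clock"):
        for d in models.pinpoint(t,c): print(t,round(d["score"],2),np.round(d["at"],1),atz(c,d["at"],.008 if t=="mic" else 0))
print(manip.get_obs())
E
```

```text
scene [-0.1182 -0.5381  0.5085] 452.26477566757876 0.030324556800984684Traceback (most recent call last):
  File "<stdin>", line 7, in <module>
  File "h.py", line 12, in atz
    e,v=ray(cam,px);return e+v*(z-e[2])/v[2]
        ~~~^^^^^^^^
  File "h.py", line 9, in ray
    v=np.array(c["rotation"])@[u[0],-u[1],-1]
      ~~~~~~~~~~~~~~~~~~~~~~~^~~~~~~~~~~~~~~~
ValueError: matmul: Input operand 1 has a mismatch in its core dimension 0, with gufunc signature (n?,k),(k,m?)->(n?,m?) (size 3 is different from 4)
```

View pics/scene0.png

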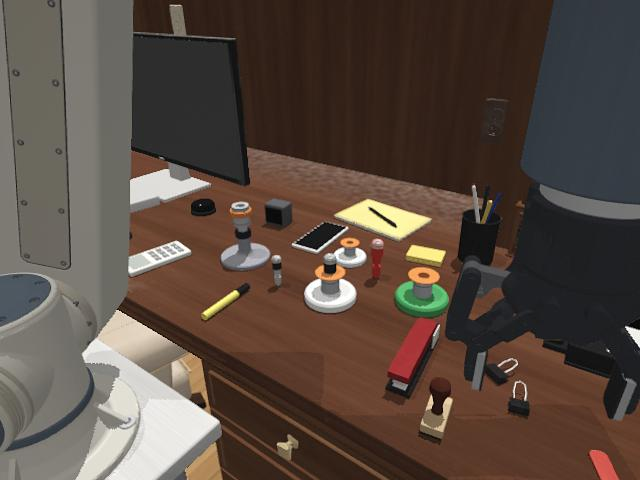

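The scene shows the mic standing in the large white dock at (330,285). There is a smaller mic at (277,270) and a red one at (376,258), a green dock at (422,290) and a smaller white dock at (349,252). The stand is at (243,240). The calibration's rotation is a quaternion, so I'll fix that.

```bash
sed -i 's/np.array(c\["rotation"\])/R(c)/; s/^def ray/from scipy.spatial.transform import Rotation\ndef R(c): return Rotation.from_quat(np.roll(c["rotation"],-1)).as_matrix()\ndef ray/; /undistortPoints/d; /d=np.array(\[c\["k1/d' h.py
python3 - <<'E'
from h import *
np.set_printoptions(precision=4,suppress=True)
for c in("scene","top"):
    im=imaging.camera(c);cv2.imwrite(f"pics/{c}0.png",im)
    k=imaging.get_calibration(c);print(c,k["eye"],k["intrinsics"][0][0],k["k1"])
    for t in("mic","charger","stand","phone","stapler","travel_clock"):
        for d in models.pinpoint(t,c): print(t,round(d["score"],2),np.round(d["at"],1),atz(c,d["at"],.008 if t=="mic" else 0))
    if c=="scene": cv2.imwrite("pics/crop0.png",cv2.resize(im[180:330,200:400],(800,600),interpolation=cv2.INTER_CUBIC))
print(manip.get_obs())
E
```

```text
scene [-0.1182 -0.5381  0.5085] 452.26477566757876 0.030324556800984684
mic 0.62 [277.  285.3] [ 0.4369 -0.0088  0.008 ]
mic 0.57 [377.7 273. ] [ 0.592  -0.1507  0.008 ]
charger 0.91 [421.2 302.5] [ 0.5584 -0.2655  0.    ]
charger 0.83 [329.5 294.9] [ 0.479  -0.1078  0.    ]
charger 0.69 [348.6 258.9] [ 0.618  -0.0613  0.    ]
stand 0.83 [247.3 257.4] [0.4935 0.1306 0.    ]
phone 0.88 [318.8 236.2] [0.6692 0.06   0.    ]
stapler 0.93 [411.6 360.5] [ 0.4052 -0.3212  0.    ]
travel_clock 0.94 [278.  225.5] [0.6579 0.1828 0.    ]
top [ 0.3743 -0.0741  0.9785] 543.9845597838284 -0.1709992190784919
mic 0.55 [349.9 284.7] [ 0.4746 -0.1207  0.008 ]
mic 0.55 [363.6 227.5] [ 0.5787 -0.1483  0.008 ]
mic 0.51 [285.4 299.9] [ 0.4492 -0.005   0.008 ]
charger 0.76 [345.5 285.1] [ 0.4748 -0.1131  0.    ]
charger 0.76 [425.1 238.9] [ 0.5571 -0.2616  0.    ]
charger 0.73 [315.6 206. ] [ 0.6227 -0.0613  0.    ]
stand 0.66 [210.8 276.4] [0.4943 0.1321 0.    ]
stand 0.56 [462.6 321.2] [ 0.405  -0.3232  0.    ]
phone 0.68 [259.1 180.6] [0.674  0.0442 0.    ]
phone 0.68 [210.  277.5] [0.4923 0.1335 0.    ]
stapler 0.59 [461.4 322.7] [ 0.4024 -0.3208  0.    ]
travel_clock 0.57 [178.5 183.6] [0.6723 0.1985 0.    ]
{'clock': 0.8, 'qpos': array([-0.9594,  0.2551,  0.1082, -0.    , -1.4239, -0.2846]), 'joint_vel': array([ 0.001 ,  0.0017,  0.001 , -0.0008,  0.0008, -0.0005]), 'joint_efforts': array([ -0.0005, -38.6361,  23.8056,   5.3679,  -0.0006,  -0.    ]), 'eef_pos': array([ 0.1766, -0.5209,  0.2313]), 'tool_rot': array([ 0.    , -0.1627,  0.9867, -0.    ]), 'ft_force': array([-0.0145,  0.2464,  0.3656]), 'wrist_torque': array([-0.0229, -0.0252,  0.0239]), 'grasp_force': 0.0, 'width': 0.08568697350276754}
```

View pics/top0.png

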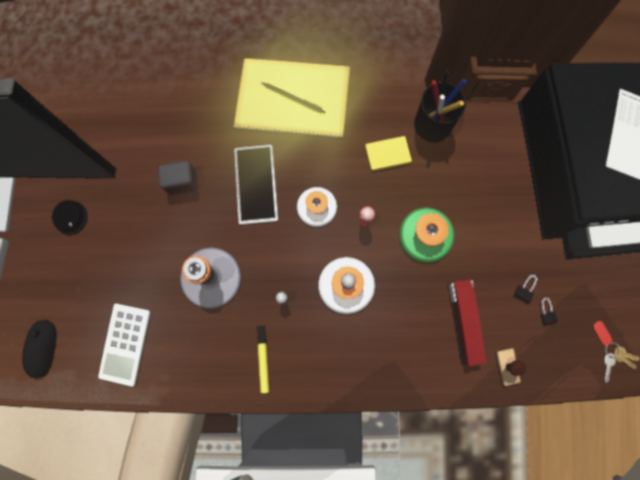

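View pics/crop0.png

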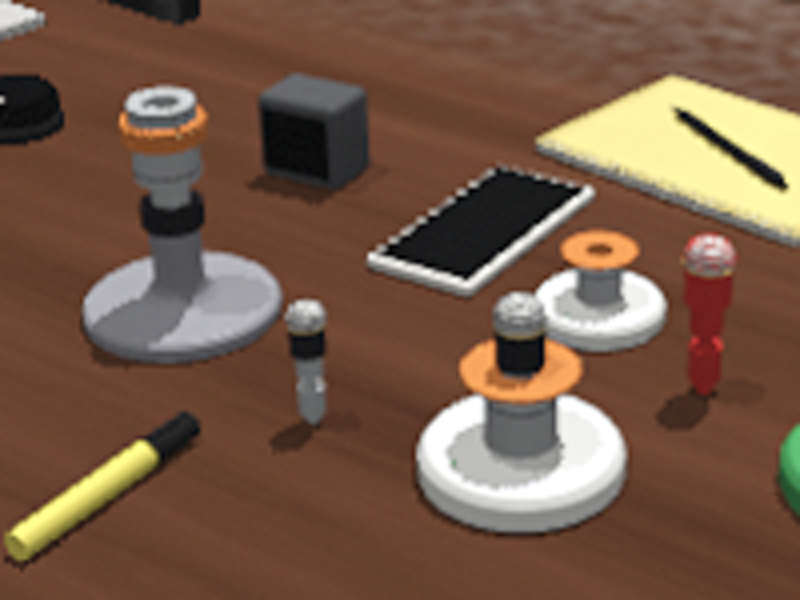

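The mic meant is the black one with the silver dome, in the dock at scene (330,285), top (348,284). Of the two non-red mics, at (277,270) and (330,265), it is the larger. Its dock is the larger of the two non-green ones. The crop confirms both. The stand head is at scene (241,212), top (197,268). Next I'll measure precisely using the orange parts and the dome.

```bash
cat >> h.py <<'E'
def orange(im,near,r=45):
    hsv=cv2.cvtColor(im,cv2.COLOR_BGR2HSV)
    m=cv2.inRange(hsv,(6,130,90),(20,255,255))
    k=np.zeros_like(m);cv2.circle(k,tuple(map(int,near)),r,255,-1);m&=k
    return m
E
python3 - <<'E'
from h import *
from scipy.optimize import least_squares
np.set_printoptions(precision=4,suppress=True)
S=imaging.camera("scene");T=imaging.camera("top")
def disc(c,p,r,n=90):
    a=np.linspace(0,2*np.pi,n)
    return np.array([proj(c,[p[0]+r*np.cos(t),p[1]+r*np.sin(t),p[2]]) for t in a])
# collar outer rim r=28 at z=.06
for c,im,nr in(("scene",S,(330,272)),("top",T,(348,284))):
    m=orange(im,nr,30);ct=max(cv2.findContours(m,0,cv2.CHAIN_APPROX_NONE)[0],key=len)
    h=cv2.convexHull(ct)[:,0].astype(float)
    print(c,"collar bbox",h.min(0),h.max(0),cv2.contourArea(cv2.convexHull(ct)))
    def f(p):
        d=disc(c,[p[0],p[1],.060],.028)
        return np.r_[h.min(0)-.5-d.min(0),h.max(0)+.5-d.max(0)]
    s=least_squares(f,[.475,-.113],diff_step=1e-4);print(s.x,s.fun)
# white puck, low saturation bright
for c,im,nr in(("scene",S,(330,290)),("top",T,(347,285))):
    hsv=cv2.cvtColor(im,cv2.COLOR_BGR2HSV);m=cv2.inRange(hsv,(0,0,120),(180,70,255))
    k=np.zeros_like(m);cv2.circle(k,nr,35,255,-1);m&=k
    ct=max(cv2.findContours(m,0,cv2.CHAIN_APPROX_NONE)[0],key=len)[:,0]
    print(c,"puck bbox",ct.min(0),ct.max(0), proj(c,[.475,-.113,0]))
    for z in (0,.015): d=disc(c,[.475,-.113,z],.05);print(z,d.min(0),d.max(0))
# stand sleeve
b={}
for c,im,nr in(("scene",S,(241,212)),("top",T,(197,268))):
    m=orange(im,nr,25);ys,xs=np.nonzero(m);print(c,"sleeve",xs.min(),xs.max(),ys.min(),ys.max());b[c]=((xs.min()+xs.max())/2,(ys.min()+ys.max())/2)
print(tri(b["scene"],b["top"]))
for z in(.11,.12,.13,.14,.15):print(z,atz("top",b["top"],z),atz("scene",b["scene"],z))
a=np.hstack([cv2.resize(T[240:300,165:225],(400,400),interpolation=2),cv2.resize(S[190:250,210:270],(400,400),interpolation=2)])
b=np.hstack([cv2.resize(T[262:307,318:378],(400,200)),cv2.resize(S[250:295,300:360],(400,200))])
cv2.imwrite("pics/z1.png",np.vstack([a,b]))
print([proj("top",[.475,-.113,z]) for z in(.06,.096)],[proj("scene",[.475,-.113,z]) for z in(.06,.096)])
E
```

```text
scene collar bbox [300. 243.] [360. 286.] 1954.0
[ 0.4881 -0.1031] [-15.9611 -16.1829  15.8953  12.7722]
top collar bbox [333. 269.] [362. 297.] 665.0
[ 0.4723 -0.1142] [ 1.512   1.962  -1.5145 -1.9142]
scene puck bbox [304 278] [356 312] [330.4964 296.7397]
0 [304.8608 282.679 ] [356.1766 312.2988]
0.015 [304.6018 276.4725] [356.3241 305.6727]
top puck bbox [318 256] [375 313] [345.439  285.0117]
0 [317.7289 257.6315] [373.1131 312.7862]
0.015 [317.6201 256.3518] [373.8514 312.3392]
scene sleeve 216 264 187 236
top sleeve 190 210 259 282
(array([0.4878, 0.1275, 0.1164]), np.float64(0.005738043286702357))
0.11 [0.4907 0.127  0.11  ] [0.4959 0.1407 0.11  ]
0.12 [0.4894 0.1246 0.12  ] [0.4805 0.1236 0.12  ]
0.13 [0.488  0.1223 0.13  ] [0.4651 0.1066 0.13  ]
0.14 [0.4867 0.12   0.14  ] [0.4496 0.0896 0.14  ]
0.15 [0.4854 0.1177 0.15  ] [0.4342 0.0725 0.15  ]
[array([346.7619, 281.3613]), array([347.6402, 278.9367])] [array([330.2681, 270.4755]), array([330.1244, 253.884 ])]
```

View pics/z1.png

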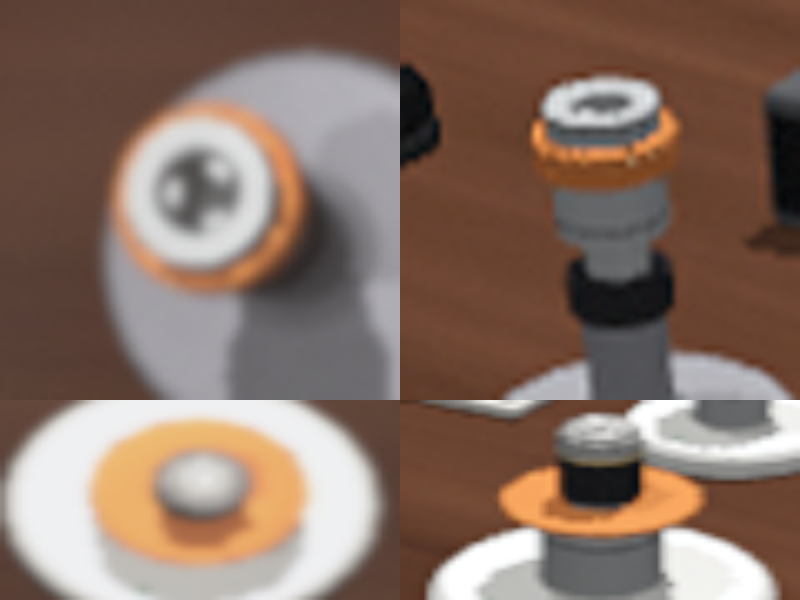

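The crops show the socket centre at top (194.4,268.8), scene (240.7,205.2). The dock collar is centred at top (347.8,282.6), scene (330.2,272.4), and the dome at top (348.3,280.4). I'll refine these with tighter fits.

Run:
```python
from h import *
np.set_printoptions(precision=4,suppress=True)
print("socket",tri((240.7,205.2),(194.4,268.8)))
print("collar",tri((330.2,272.4),(347.8,282.6)),atz("top",(347.8,282.6),.06),atz("scene",(330.2,272.4),.06))
print("dome c",atz("top",(348.3,280.4),.086))
# scene dome: x 557..643,y 415..~470
print("dome scene col", 300+(600-400)*.15, proj("scene",[.473,-.114,.096]),proj("scene",[.473,-.114,.06]))
a=imaging.camera("top");hsv=cv2.cvtColor(a,cv2.COLOR_BGR2HSV)
m=cv2.inRange(hsv,(5,140,150),(18,255,255))
for (x0,y0,x1,y1) in((325,260,370,305),(180,250,215,290)):
    q=m[y0:y1,x0:x1];c=max(cv2.findContours(q,0,cv2.CHAIN_APPROX_NONE)[0],key=len)
    print("top",cv2.fitEllipse(cv2.convexHull(c)),(x0,y0),np.array(cv2.boundingRect(c)))
s=imaging.camera("scene");hsv=cv2.cvtColor(s,cv2.COLOR_BGR2HSV);m=cv2.inRange(hsv,(5,140,170),(18,255,255))
q=m[258:288,310:350];c=max(cv2.findContours(q,0,cv2.CHAIN_APPROX_NONE)[0],key=len)
print("scene",cv2.fitEllipse(cv2.convexHull(c)),(310,258),np.array(cv2.boundingRect(c)))
```

```text
socket (array([0.4913, 0.1316, 0.1286]), np.float64(0.0005196913003920705))
collar (array([ 0.473 , -0.1146,  0.0574]), np.float64(0.0005615896423585211)) [ 0.4729 -0.1147  0.06  ] [ 0.4693 -0.1169  0.06  ]
dome c [ 0.4737 -0.1145  0.086 ]
dome scene col 330.0 [329.9389 254.4736] [330.0867 271.0916]
top ((23.31338882446289, 24.387117385864258), (24.60775375366211, 26.91240882873535), 70.7123031616211) (325, 260) [11 14 26 23]
top ((19.845298767089844, 21.909423828125), (17.24352264404297, 23.327478408813477), 31.676767349243164) (180, 250) [14 12 16 21]
scene ((19.71636199951172, 13.898378372192383), (16.262479782104492, 30.076377868652344), 89.83386993408203) (310, 258) [ 5  7 31 16]
```

jog_arm(targets=[-2.6,1.8,0,0,-2.6,1.8,0,0,-2.6,1.8,0,0,-2.6,1.8,0,0,-2.6,1.8,0,0,-2.6,1.8,0,0,-2.6,1.8,0,0,-2.6,1.8,0,0], jaw=0.42)

```text
clock: 1.67
eef_pos: [0.328, -0.3164, 0.2315]
tool_rot: [0.0, -0.163, 0.987, -0.0]
ft_force: [0.6, -0.4, 0.0]
width: 0.0362
grasp_force: 0.0
```

jog_arm(targets=[-2.6,1.8,0,0,-2.6,1.8,0,0,-2.6,1.8,0,0,-2.6,1.8,0,0,-2.6,1.8,0,0,-2.6,1.8,0,0,-2.6,1.8,0,0,-2.0,1.9,0,0])

```text
clock: 2.33
eef_pos: [0.4733, -0.114, 0.2312]
tool_rot: [0.0, -0.163, 0.987, -0.0]
ft_force: [1.1, -0.4, 0.7]
width: 0.0357
grasp_force: 0.0
```

jog_arm(targets=[0,0,1,0.0545,0,0,1,0.0545,0,0,1,0.0545,0,0,1,0.0545,0,0,1,0.0545,0,0,0.5,0.0545,0,0,0,0,0,0,0,0])

```text
clock: 3.0
eef_pos: [0.4721, -0.1156, 0.1764]
tool_rot: [-0.0, -0.001, 1.0, -0.0]
ft_force: [-0.1, -0.6, 0.7]
width: 0.0364
grasp_force: 0.0
```

jog_arm(targets=[0,0.05,2,0,0,0.05,2,0,0,0,2,0,0,0,1,0,0,0,0,0,0,0,0,0])

```text
clock: 3.5
eef_pos: [0.4724, -0.1147, 0.1068]
tool_rot: [0.0, -0.001, 1.0, -0.0]
ft_force: [0.1, -0.4, 0.5]
width: 0.0358
grasp_force: 0.0
```

Run:
```python
from h import *
s=imaging.camera("scene");p=np.array(manip.get_obs()["eef_pos"]);print(p,proj("scene",p),proj("scene",p+[0,.018,0]),proj("scene",p-[0,.018,0]))
print(proj("scene",[.4725,-.1147,.096]))
cv2.imwrite("pics/n1.png",cv2.resize(s[210:300,275:395],(800,600),interpolation=2))
```

```text
[ 0.47294574 -0.11471255  0.10744493] [330.18999747 249.16872898] [322.28470505 246.50758273] [338.276788   251.89111423]
[330.09100601 254.68990703]
```

View pics/n1.png

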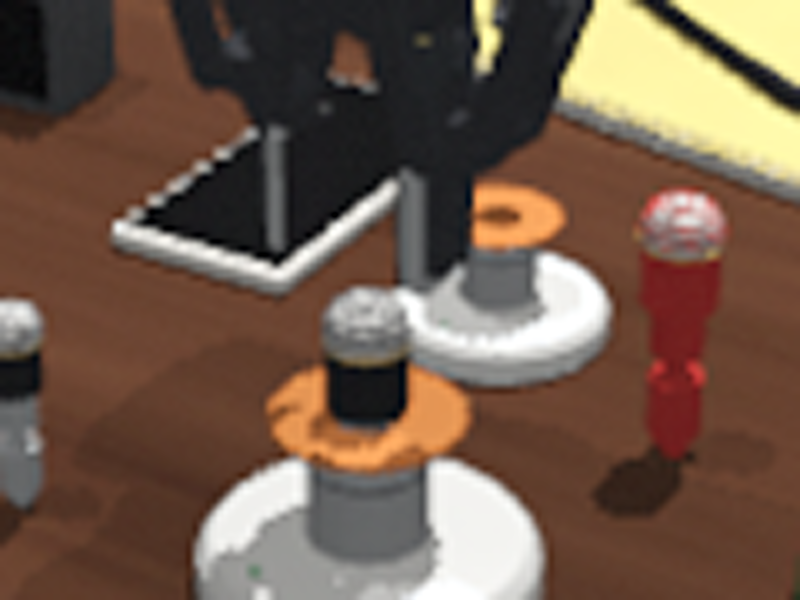

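jog_arm(targets=[0,0,1,0,0,0,1,0,0,0,1,0,0,0,1,0,0,0,0,0,0,0,0,0], jaw=0.36, squeeze=20)

```text
clock: 4.05
eef_pos: [0.4727, -0.1147, 0.0673]
tool_rot: [0.001, -0.0, 1.0, -0.0]
ft_force: [0.4, -0.0, 0.5]
width: 0.0306
grasp_force: 0.0
```

jog_arm(targets=[0,0,0.2,0,0,0,0.2,0,0,0,0.2,0,0,0,0.2,0,0,0,0,0])

```text
clock: 4.47
eef_pos: [0.4726, -0.1146, 0.0587]
tool_rot: [0.0, -0.0, 1.0, -0.0]
ft_force: [-1.1, -0.2, 4.4]
width: 0.0305
grasp_force: 2.7
```

jog_arm(targets=[0,0,0.15,0,0,0,0.15,0,0,0,0,0])

```text
clock: 4.72
eef_pos: [0.4726, -0.1146, 0.0561]
tool_rot: [0.001, -0.0, 1.0, -0.0]
ft_force: [-1.9, 1.6, 7.9]
width: 0.031
grasp_force: 4.0
```

jog_arm(targets=[0,0,0.1,0,0,0,0.1,0,0,0,0,0])

```text
clock: 4.97
eef_pos: [0.4726, -0.1146, 0.0544]
tool_rot: [0.001, -0.0, 1.0, -0.0]
ft_force: [-3.9, 1.7, 9.5]
width: 0.0311
grasp_force: 4.9
```

jog_arm(targets=[0,0,0.1,0,0,0,0,0])

```text
clock: 5.13
eef_pos: [0.4727, -0.1146, 0.0535]
tool_rot: [0.001, -0.0, 1.0, -0.0]
ft_force: [-3.5, 2.2, 10.9]
width: 0.0309
grasp_force: 5.3
```

jog_arm(targets=[0,0,0,0,0,0,0,0], jaw=0.3)

```text
clock: 5.3
eef_pos: [0.4731, -0.114, 0.0537]
tool_rot: [0.001, -0.0, 1.0, 0.0]
ft_force: [-3.5, 3.5, 10.8]
width: 0.026
grasp_force: 5.4
```

jog_arm(targets=[0,0,0,0,0,0,0,0], jaw=0.27)

```text
clock: 5.47
eef_pos: [0.4731, -0.1147, 0.0539]
tool_rot: [0.001, -0.0, 1.0, -0.0]
ft_force: [-2.1, 0.8, 10.4]
width: 0.0235
grasp_force: 20.9
```

jog_arm(targets=[0,0,0,0,0,0,0,0], jaw=0.2)

```text
clock: 5.63
eef_pos: [0.4732, -0.1147, 0.0539]
tool_rot: [0.001, -0.0, 1.0, -0.0]
ft_force: [-2.4, 1.6, 9.7]
width: 0.0232
grasp_force: 21.4
```

jog_arm(targets=[0,0,0,0,0,0,0.08,0,0,0,0.04,0,0,0,0,0], jaw=0.3)

```text
clock: 5.97
eef_pos: [0.4733, -0.1149, 0.0529]
tool_rot: [0.001, -0.0, 1.0, -0.001]
ft_force: [-2.3, 0.3, 11.3]
width: 0.0259
grasp_force: 5.8
```

jog_arm(targets=[0,0,0.04,0,0,0,0,0])

```text
clock: 6.13
eef_pos: [0.4734, -0.115, 0.0529]
tool_rot: [0.002, -0.0, 1.0, -0.001]
ft_force: [-3.6, 0.2, 14.9]
width: 0.0254
grasp_force: 7.2
```

jog_arm(targets=[0,0,0,0,0,0,0,0,0,0,0,0], jaw=0.2, squeeze=30)

```text
clock: 6.38
eef_pos: [0.4735, -0.1144, 0.053]
tool_rot: [0.002, -0.0, 1.0, -0.0]
ft_force: [-4.6, 4.6, 16.7]
width: 0.0234
grasp_force: 33.7
```

jog_arm(targets=[0,0,-0.05,0,0,0,-0.05,0,0,0,0,0])

```text
clock: 6.63
eef_pos: [0.4734, -0.1143, 0.0534]
tool_rot: [0.002, -0.0, 1.0, 0.0]
ft_force: [-1.9, 3.3, 10.3]
width: 0.0235
grasp_force: 31.2
```

jog_arm(targets=[0,0,-0.1,0,0,0,-0.1,0,0,0,0,0])

```text
clock: 6.88
eef_pos: [0.4733, -0.1143, 0.0552]
tool_rot: [0.001, -0.0, 1.0, 0.0]
ft_force: [-1.4, 1.9, 8.7]
width: 0.0229
grasp_force: 30.5
```

Force is falling as the collar springs up, with no locking pull, so I'll keep lifting.

jog_arm(targets=[0,0,-0.15,0,0,0,-0.15,0,0,0,-0.15,0,0,0,0,0])

```text
clock: 7.22
eef_pos: [0.4729, -0.1147, 0.0585]
tool_rot: [0.001, 0.0, 1.0, -0.0]
ft_force: [3.2, -1.2, 0.1]
width: 0.0229
grasp_force: 29.8
```

jog_arm(targets=[0,0,-0.3,0,0,0,-0.3,0,0,0,-0.3,0,0,0,0,0])

```text
clock: 7.55
eef_pos: [0.4727, -0.1146, 0.0681]
tool_rot: [0.001, -0.0, 1.0, -0.0]
ft_force: [2.0, -0.6, 1.3]
width: 0.0232
grasp_force: 29.8
```

jog_arm(targets=[0,0,-1,0,0,0,-1.5,0,0,0,-2,0,0,0,-2,0,0,0,-2,0,0,0,-2,0,0,0,-2,0,0,0,-1.2,0])

```text
clock: 8.22
eef_pos: [0.4713, -0.1146, 0.2059]
tool_rot: [-0.0, 0.0, 1.0, 0.0]
ft_force: [0.7, 0.2, 0.1]
width: 0.0232
grasp_force: 29.8
```

jog_arm(targets=[0,1,0,0,0,2.4,0,0,-0.2,2.4,0,0,-0.2,2.4,0,0,-0.2,2.4,0,0,-0.2,2.4,0,0,-0.2,2.4,0,0,-0.2,2.4,0,0])

```text
clock: 8.88
eef_pos: [0.4824, 0.0648, 0.2028]
tool_rot: [-0.002, 0.0, 1.0, -0.0]
ft_force: [0.5, -0.5, -1.7]
width: 0.0232
grasp_force: 29.8
```

jog_arm(targets=[-0.2,2.4,0,0,-0.2,2.2,0,0,-0.2,1.5,0,0,-0.1,0.7,0,0,-0.1,0,0,0,0,0,0,0])

```text
clock: 9.38
eef_pos: [0.4918, 0.131, 0.2037]
tool_rot: [-0.001, -0.0, 1.0, -0.0]
ft_force: [-0.3, -0.2, -1.0]
width: 0.0229
grasp_force: 29.8
```

Run:
```python
from h import *
s=imaging.camera("scene");t=imaging.camera("top");o=manip.get_obs();p=np.array(o["eef_pos"]);print(p,o["ft_force"])
for d in(0,.045):print(proj("scene",p-[0,0,d]),proj("top",p-[0,0,d]))
a=cv2.resize(s[140:240,190:290],(600,600),interpolation=2)
cv2.imwrite("pics/n2.png",a)
```

```text
[0.49194401 0.13048141 0.20404513] [ 0.55802114  0.44475616 -0.55097002]
[237.47947489 171.22836523] [183.21613375 261.31691365]
[239.7322918  191.81767436] [190.63220413 265.59884457]
```

View pics/n2.png

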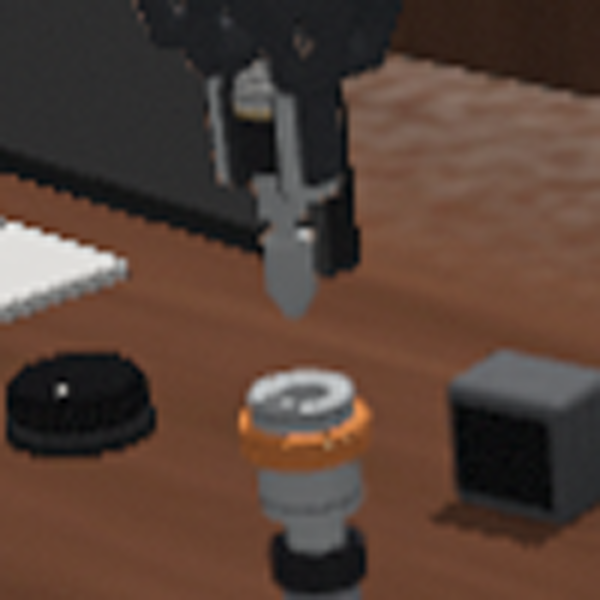

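The mic is held upright with its tip at px (238.7,192.5), in line above the socket at px (240.2,205.3). I'll descend now.

jog_arm(targets=[0,0.06,0.5,0,0,0,0.5,0,0,0,0.5,0,0,0,0.5,0,0,0,0.2,0,0,0,0,0])

```text
clock: 9.98
eef_pos: [0.4917, 0.1317, 0.1813]
tool_rot: [-0.001, 0.0, 1.0, -0.0]
ft_force: [0.4, -0.3, -0.9]
width: 0.0232
grasp_force: 29.8
```

jog_arm(targets=[0,0,0.2,0,0,0,0.2,0,0,0,0.2,0,0,0,0,0])

```text
clock: 10.32
eef_pos: [0.492, 0.132, 0.1758]
tool_rot: [-0.0, 0.0, 1.0, -0.0]
ft_force: [0.1, -0.6, -1.1]
width: 0.0229
grasp_force: 29.8
```

jog_arm(targets=[0,0,0.15,0,0,0,0.15,0,0,0,0,0])

```text
clock: 10.57
eef_pos: [0.492, 0.132, 0.1729]
tool_rot: [-0.0, 0.0, 1.0, -0.0]
ft_force: [0.2, -0.3, -0.8]
width: 0.0231
grasp_force: 29.8
```

jog_arm(targets=[0,0,0.15,0,0,0,0.15,0,0,0,0,0])

```text
clock: 10.82
eef_pos: [0.492, 0.132, 0.1698]
tool_rot: [-0.0, 0.0, 1.0, -0.0]
ft_force: [-0.4, -0.4, -0.9]
width: 0.0229
grasp_force: 29.8
```

jog_arm(targets=[0,0,0.15,0,0,0,0.15,0,0,0,0,0])

```text
clock: 11.07
eef_pos: [0.492, 0.132, 0.1668]
tool_rot: [-0.0, 0.0, 1.0, -0.0]
ft_force: [-0.2, 0.4, -0.6]
width: 0.0231
grasp_force: 29.8
```

jog_arm(targets=[0,0,0.15,0,0,0,0.15,0,0,0,0,0])

```text
clock: 11.32
eef_pos: [0.4918, 0.1319, 0.164]
tool_rot: [-0.0, 0.0, 1.0, -0.0]
ft_force: [-1.7, -0.6, -0.2]
width: 0.0232
grasp_force: 30.0
```

jog_arm(targets=[0.03,0,0.1,0,0.03,0,0.1,0,0,0,0,0])

```text
clock: 11.57
eef_pos: [0.4918, 0.1318, 0.163]
tool_rot: [0.001, -0.0, 1.0, -0.0]
ft_force: [-2.6, -1.1, 5.6]
width: 0.0237
grasp_force: 30.5
```

jog_arm(targets=[0,0,0.1,0,0,0,0.1,0,0,0,0,0])

```text
clock: 11.82
eef_pos: [0.492, 0.1318, 0.1615]
tool_rot: [0.001, -0.0, 1.0, -0.0]
ft_force: [-3.8, -1.0, 7.6]
width: 0.0235
grasp_force: 30.6
```

jog_arm(targets=[0,0,0.1,0,0,0,0.1,0,0,0,0,0])

```text
clock: 12.07
eef_pos: [0.4922, 0.1319, 0.1599]
tool_rot: [0.001, -0.0, 1.0, 0.0]
ft_force: [-3.7, -0.5, 9.4]
width: 0.023
grasp_force: 30.8
```

Run:
```python
from h import *
s=imaging.camera("scene");o=manip.get_obs();print(o["eef_pos"],o["ft_force"],o["wrist_torque"])
cv2.imwrite("pics/n3.png",cv2.resize(s[160:240,200:280],(600,600),interpolation=2))
```

```text
[0.49217356 0.13186533 0.1598739 ] [-3.82210837 -1.64765301  9.54773494] [-0.41032779  1.30486968 -0.01457286]
```

View pics/n3.png

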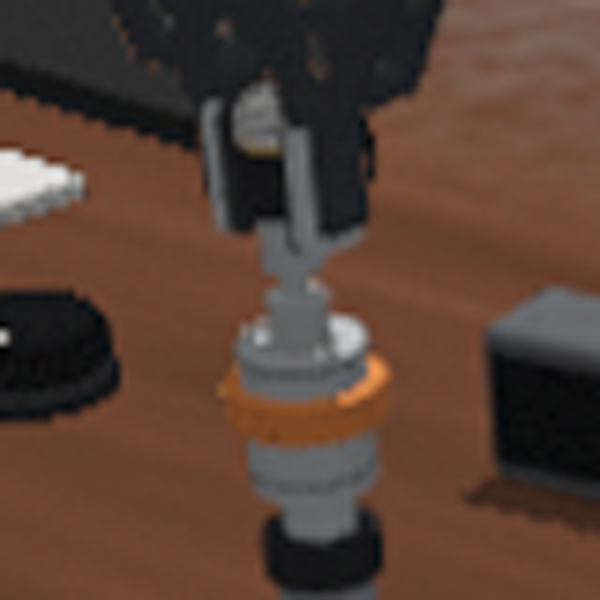

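The spigot is in the socket at px (239,202) and the sleeve has begun to dip, so I'll keep pushing with a firmer grip.

jog_arm(targets=[0.03,0,0.1,0,0.03,0,0.1,0,0,0,0.1,0,0,0,0,0], squeeze=50)

```text
clock: 12.45
eef_pos: [0.4911, 0.1318, 0.1551]
tool_rot: [0.0, 0.0, 1.0, -0.0]
ft_force: [-1.3, -0.9, 2.3]
width: 0.0224
grasp_force: 48.9
```

jog_arm(targets=[0.0,0,0.1,0,0.0,0,0.1,0,0,0,0.1,0,0,0,0,0])

```text
clock: 12.78
eef_pos: [0.491, 0.1319, 0.1519]
tool_rot: [-0.0, 0.0, 1.0, -0.0]
ft_force: [-0.0, -1.9, -0.1]
width: 0.023
grasp_force: 49.0
```

Through the spring. About 18 mm to go, so I'll proceed carefully.

jog_arm(targets=[0,-0.02,0.15,0,0,0,0.15,0,0,0,0.15,0,0,0,0.15,0,0,0,0,0])

```text
clock: 13.2
eef_pos: [0.4909, 0.1318, 0.1457]
tool_rot: [-0.0, 0.0, 1.0, -0.0]
ft_force: [1.5, -2.3, 0.4]
width: 0.0226
grasp_force: 49.0
```

jog_arm(targets=[0,0,0.15,0,0,0,0.15,0,0,0,0.15,0,0,0,0,0])

```text
clock: 13.53
eef_pos: [0.4909, 0.1318, 0.1412]
tool_rot: [-0.0, 0.0, 1.0, -0.0]
ft_force: [1.6, -1.5, 0.1]
width: 0.0225
grasp_force: 49.0
```

jog_arm(targets=[0,0,0.1,0,0,0,0.1,0,0,0,0.1,0,0,0,0,0])

```text
clock: 13.87
eef_pos: [0.4909, 0.1318, 0.1384]
tool_rot: [-0.0, 0.0, 1.0, -0.0]
ft_force: [1.2, -2.7, 0.9]
width: 0.0227
grasp_force: 49.0
```

jog_arm(targets=[0,-0.02,0.1,0,0,0,0.1,0,0,0,0,0])

```text
clock: 14.12
eef_pos: [0.4902, 0.132, 0.1358]
tool_rot: [-0.001, 0.0, 1.0, 0.0]
ft_force: [1.1, -0.3, -1.8]
width: 0.0229
grasp_force: 49.8
```

jog_arm(targets=[0,0,0.05,0,0,0,0.05,0,0,0,0.05,0,0,0,0,0])

```text
clock: 14.45
eef_pos: [0.4907, 0.1317, 0.1348]
tool_rot: [-0.0, 0.0, 1.0, 0.0]
ft_force: [0.0, -0.2, -1.2]
width: 0.0228
grasp_force: 49.8
```

jog_arm(targets=[0,0,0.05,0,0,0,0.05,0,0,0,0,0])

```text
clock: 14.7
eef_pos: [0.4911, 0.1317, 0.1346]
tool_rot: [0.0, 0.0, 1.0, 0.0]
ft_force: [-0.1, -0.7, 2.2]
width: 0.0225
grasp_force: 50.2
```

jog_arm(targets=[0,0,0.05,0,0,0,0.05,0,0,0,0,0])

```text
clock: 14.95
eef_pos: [0.4915, 0.1317, 0.1344]
tool_rot: [0.001, -0.0, 1.0, 0.0]
ft_force: [-2.5, -0.2, 7.2]
width: 0.023
grasp_force: 50.7
```

Run:
```python
from h import *
s=imaging.camera("scene");o=manip.get_obs();print(o["eef_pos"],o["ft_force"])
cv2.imwrite("pics/n4.png",cv2.resize(s[160:240,200:280],(600,600),interpolation=2))
```

```text
[0.49150815 0.13173369 0.13444631] [-2.49870249  0.80630312  7.32627256]
```

View pics/n4.png

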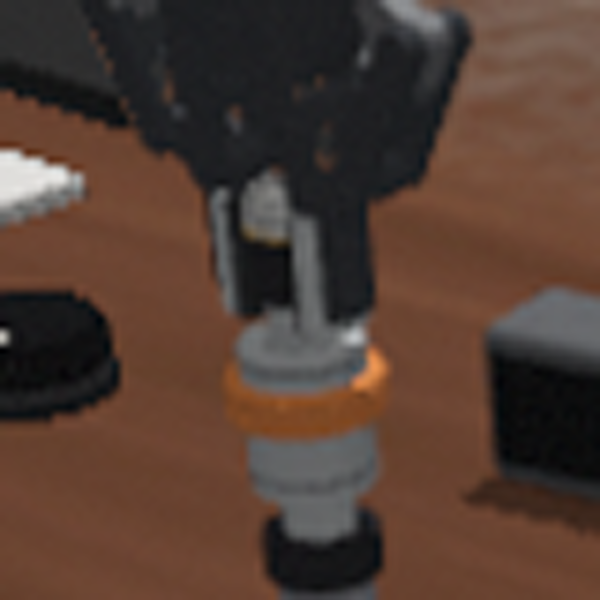

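The sleeve's lower edge is back at px row 218.3, its original height (219.1 while dipped), and the push meets the hard seat. I'll relieve the load, do a small tug test and release.

jog_arm(targets=[0,0,-0.1,0,0,0,-0.1,0,0,0,-0.1,0,0,0,0,0])

```text
clock: 15.33
eef_pos: [0.4907, 0.1316, 0.1358]
tool_rot: [-0.0, 0.0, 1.0, -0.0]
ft_force: [-0.3, -0.3, -0.2]
width: 0.0225
grasp_force: 49.7
```

jog_arm(targets=[0,0,-0.1,0,0,0,0,0])

```text
clock: 15.5
eef_pos: [0.4903, 0.1315, 0.136]
tool_rot: [-0.001, 0.0, 1.0, -0.0]
ft_force: [1.3, 0.1, -8.3]
width: 0.0226
grasp_force: 49.4
```

It holds against an 8 N pull, so it's locked. I'll ease off, open and retreat.

jog_arm(targets=[0,0,0.1,0,0,0,0.05,0,0,0,0,0])

```text
clock: 15.75
eef_pos: [0.4911, 0.1316, 0.1359]
tool_rot: [0.0, 0.0, 1.0, -0.0]
ft_force: [-0.3, -0.8, -2.5]
width: 0.0225
grasp_force: 49.8
```

jog_arm(targets=[0,0,0,0,0,0,0,0,0,0,0,0], jaw=0.45)

```text
clock: 16.0
eef_pos: [0.4914, 0.1317, 0.1363]
tool_rot: [0.001, 0.0, 1.0, 0.0]
ft_force: [0.0, 0.0, -0.6]
width: 0.0384
grasp_force: 0.0
```

jog_arm(targets=[0,0,-0.5,0,0,0,-1,0,0,0,-2,0,0,0,-2.5,0,0,0,-3,0,0,0,-3,0,0,0,0,0])

```text
clock: 16.58
eef_pos: [0.4939, 0.132, 0.2635]
tool_rot: [0.006, -0.0, 1.0, 0.002]
ft_force: [0.6, 0.1, 0.3]
width: 0.0386
grasp_force: 0.0
```

jog_arm(targets=[0,-2,0,0,0,-3,0,0,0,-3,0,0,0,-3,0,0,0,-2,0,0,0,0,0,0])

```text
clock: 17.08
eef_pos: [0.4908, -0.0014, 0.257]
tool_rot: [0.001, 0.002, 1.0, -0.0]
ft_force: [0.7, 0.2, 0.4]
width: 0.0385
grasp_force: 0.0
```

Run:
```python
from h import *
s=imaging.camera("scene");t=imaging.camera("top");o=manip.get_obs();print(o["eef_pos"],o["ft_force"])
cv2.imwrite("pics/n5.png",np.hstack([cv2.resize(s[160:240,200:280],(400,400),interpolation=2),cv2.resize(t[240:300,165:225],(400,400),interpolation=2)]))
```

```text
[0.49105466 0.00104991 0.25655187] [-0.39778602  0.22278507  0.71571347]
```

View pics/n5.png

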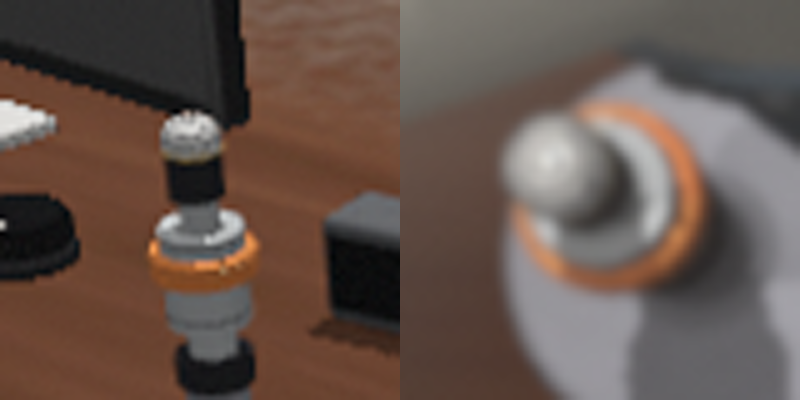

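The mic stands upright in the socket at scene px (239,200), the sleeve is up as at the start, and the arm is clear. Handing in.

```bash
python3 -c "
from plant import order
print(order.hand_in())"
```

```text
the job is handed in; nothing more can be done
None
```

The job is handed in: the microphone is out of the dock and fully down in the stand, it held against an 8 N test pull so it is locked, and the gripper has let go; the hand-in returned no verdict.

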